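# Switch a microscope lamp controller with the flat screwdriver

## Robot

A 6-joint arm with a two-finger parallel gripper is mounted at the origin on the work surface. World frame = base frame: x ahead of the robot, y to its left, z up, the work surface at z = 0. Lengths are in m, angles in degrees, forces in N, time in s.
With the tool pointing down it reaches from about 0.3 to 0.75 m from the base axis. Payload 8.5 kg.
Tool frame: the origin (TCP) lies at the very end of the fingers, on their centre line; the grasp point (between the pads) lies 19 mm behind it; z points along the fingers, y is the line along which they close (so a half turn about z gives the same grasp; the last joint's range is limited). The gripper opens to 85 mm and grips with 20 to 120 N. Pads are 22 mm wide; open, the fingers measure 114 mm over their backs; the gripper's body (76 mm by 85 mm) begins 54 mm behind the grasp point. The pads swing forward as they close: fully open they stand 13 mm farther back than shut.
Start: joints at [63.81, 21.807, 74.336, -0, 83.858, -12.336], TCP at [0.132, 0.534, 0.231] pointing down, gripper open.
Joint ranges: [-178.18, 178.18], [-50.72, 133.34], [12.68, 142.11], [-81.47, 261.47], [9.98, 163.14], [-165.26, 165.26]. Speed limits (degrees/s): [136.94, 136.94, 180, 180, 180, 180].

## Interface

Orientations are given as a 3x3 rotation matrix whose columns are the frame's x, y, z axes.
In Python, from rig import observe, cams, ticket gives the robot as it stands.
- The arm moves only by the tool move_arm, never from a script. Its arguments are lists of equal length, an entry for each row: "jaw": the finger opening in cm, from 0 to 8.54; "dp": the shift along the tool's x, y, z in cm, a list of three; "turn": the turn, a rotation vector about the tool's x, y, z in rad, a list of three. In form: {"jaw": [jaw, ...], "dp": [[tx, ty, tz], ...], "turn": [[wx, wy, wz], ...]}. A call has 1 to 12 rows; each row shifts and turns the commanded pose from where the row before left it, along the tool's axes as they then stand; what a row does not reach is not made up. A row lasts 1/12 s, in which the tool goes at most 41.7 mm and 7.16 degrees, less where a joint would pass 70% of its speed; a pose out of reach is approached as far as the arm can. A call is refused whole if a number of a shift passes 4.17 or a number of a turn 0.125, either way. A call with a gripper value outside its range is refused whole. The fingers move at their own pace and stop on an object; "force" is the grip in N (left out, the last holds). Time passes only in rows, so rows that do not move let the fingers close. It gives the time, the measured TCP pose, the force, the opening and the grip force at its end, in the units of the state.
- observe(): the state, without advancing time (a new reading comes with each control period).
- cams.get_image(name): name is "scene" or "top" or "wrist"; returns (picture, depth): 400x640x3 uint8, red, green, blue; 400x640 float32, m along the optical axis (not along the pixel's ray), 0 where there is no reading.
- cams.calibration(name): a dict with "vertical_fov" (degrees; the focal length in pixels is half the picture's height over the tangent of half this angle, whatever the lens; pixels are square), "cx", "cy" (the principal point, pixels), "view" (4x4, takes a point from world to camera coordinates); the wrist camera has in their place "tool_from_camera" (4x4, takes a point from camera to tool coordinates, whose origin is the TCP and whose axes are the flange's). Camera axes: x right, y up, looking along -z (the intrinsics and any distortion apply to the point x, -y, -z); pixel columns grow to the right and rows downward; lengths in m; the calibration is good to about 2 mm. A picture is of the moment at which its call begins: read the wrist's pose just before it. calibration takes no time and is no camera call.
- ticket.close_job(): hands the job in; it is judged then, once.
Trained networks look in the newest picture that a camera, given by its name, has taken for a name from the list of things; names that differ only in an ending like _2 or _b are one class to them, and where a whole thing is asked for, a point or a joint stands for the part that bears it (a point fixed in the world has none). Each returns a list of dicts, best first, with "p" (0 to 1); they miss things now and then, are a little off and sometimes report something else, mostly with a low value. They report only what shows in the picture. A call takes as long as a camera call. They do not tell look-alikes from the thing itself.
- cams.spot_in(camera, query): "box" ([centre column, centre row, width, height] as shares, 0 to 1, of the picture: columns of its width, rows of its height, round what is visible of it).
- cams.outline_of(camera, query): "mask" (400x640 bool, what is visible of it) and "box" ([centre column, centre row, width, height] as shares, 0 to 1, of the picture: columns of its width, rows of its height, round what is visible of it).
- cams.mark_of(camera, query): "location" ([column, row] as shares, 0 to 1, of the picture: columns of its width, rows of its height: a listed point, or the origin of a listed thing).
The state is a dict: "time_s": time; "q": joint angles; "qvel": joint speeds; "joint_efforts": joint torques, N m; "position": TCP position; "tool_rot": TCP orientation; "ft_force": force on the tool from outside, world axes, zero at the start; "wrist_torque": the same for the moment, N m; "grip_width": finger opening in m; "gripper_force": force on a finger pad.
Only numpy, scipy, OpenCV 4.12 (cv2) and the standard library are available. Lean on these libraries where they do the work, as an engineer would, in place of code of your own. Each camera call takes 0.05 s, during which the arm holds its last target. There are 200 camera calls.

## Task

Change the lamp controller over to its two-bar setting: take the big flat screwdriver from its stand, put its blade in the slot of the larger selector and turn it a quarter turn clockwise (seen from above) as far as it goes, so that the black pointer line goes from the single bar to the double bar. Then put the screwdriver back upright in its stand, handle guard resting on top. Turn the selector only with the screwdriver, leave the small selector alone and do not disturb the other things on the bench.

Things in the scene. Friction and masses are not known exactly. Their poses are not given: they have to be found in the camera images.
- driver_grip (a point): Centre of the black handle of the screwdriver (158 mm long, 160 g, standing tip down): a block 36 (x) x 24 (y) x 80 mm high, best gripped across its 24 mm. z up along the tool. Flat blade 24 mm wide along x, 4 mm thick along y (last 4 mm: 23 x 3 mm). Under the handle a round guard 44 mm across, 6 mm thick, then a 12 mm round shank.
- driver_tip (a point): Middle of the end of the screwdriver's blade, on the tool's axis 118 mm below driver_grip; same axes.
- stand_hole (a point): Centre of the mouth of the round through hole, 30 mm across, in the top of the tool stand, a fixed aluminium block 80 x 80 mm, 90 mm high. With the screwdriver in the stand its guard rests on the block and the blade's tip is 72 mm below this point.
- selector_slot (a point): On the axis of the larger selector, at its slot's mouth, 76 mm above the bench; turns with it. A metal disc 66 mm across, 16 mm high, on top of the fixed grey lamp controller. Slot along x, 34 mm long, 7 mm wide, 12 mm deep, flat floor; z up; black pointer line at the -x end. White single and double bars on the box, 90 degrees apart, mark the settings.
- selector (a joint): Angle of the larger selector, rad, growing clockwise from above: 0 pointer at the single bar, 1.571 at the double bar, a stop at both; starts at 0 to 0.2. About 0.08 N m of friction, no spring or detent: it stays where it is left. The blade has about 0.12 rad of play either way in the slot.
- small_selector (a joint): Angle of the small selector (40 mm metal disc, 10 mm high, slot 4 mm wide) on the same box (rad, clockwise from above; starts at 0.6 to 0.9), 110 mm from the larger one; to be left alone.
- controller: The lamp controller, a grey box 140 (x) x 220 (y) x 60 mm; origin at the centre of its underside, z up. The larger selector's axis is at its y = +42 mm, the small one's at y = -68 mm, both at x = 0.
- oil: Amber bottle, 40 mm across, 70 mm high, standing about 95 mm from the tool stand's centre; origin at its foot. Bystander.
- pen: Marker pen, 130 x 14 x 14 mm, lying between stand and controller; origin under its middle. Bystander.
- dish: Glass dish, 90 mm across, 16 mm high; origin under its centre. Bystander.
- slide_box: Closed grey slide box, 100 x 170 x 35 mm; origin under its centre. Bystander.
- reagent: Glass reagent bottle, 72 mm across, 160 mm high; origin under its centre. Bystander.
- beaker: Glass beaker, 72 mm across, 90 mm high; origin under its centre. Bystander.
- objective_can: Aluminium objective can, 40 mm across, 50 mm high; origin under its centre. Bystander.
Not all that is in view belongs to the job. Leave any orange look-alike of the part that bears driver_grip alone. Leave any orange look-alike of the part that bears stand_hole alone.

How it is judged (in metres and radians):
On the way, in this order (a step that is already met when the one before it is completed fails the run):
1. the screwdriver's blade is in the larger selector's slot before it is turned (z of driver_tip in the frame of selector_slot below -0.007 m and horizontal distance between driver_tip and selector_slot below 0.009 m and value of joint selector below 0.4 rad), for 0.1 s.
2. the selector is turned clockwise to the double bar with the blade in its slot (z of driver_tip in the frame of selector_slot below -0.007 m and horizontal distance between driver_tip and selector_slot below 0.009 m and value of joint selector above 1.4 rad), for 0.1 s.
At the end, for the whole second after the job is handed in: The larger selector is within 10 degrees of the double bar (joint above 1.4 rad); the screwdriver stands upright (within 7 degrees), at rest and released in its stand, its tip within 12 mm of the hole's axis and at least 67 mm below the mouth (value of joint selector above 1.4 rad and horizontal distance between driver_tip and stand_hole below 0.012 m and z of driver_tip in the frame of stand_hole below -0.067 m and angle between driver_tip's own z axis and vertical below 0.12 rad and linear speed of driver below 0.02 m/s); the robot touches nothing.
It fails at once if the robot itself touches the larger selector (contact force between any of the fingers, the arm and selector above 1 N).
It fails at once if the small selector is turned (value of joint small_selector below 0.45 rad or value of joint small_selector above 1.05 rad).
It fails at once if a bystander is moved more than 40 mm (distance of any of oil, pen, dish, slide_box, reagent, beaker, objective_can from where it was at the start of the episode above 0.04 m).
It also fails if it takes over 50 s, if anything falls off the work surface, if the arm or the gripper's body presses on something with over 40 N, if the wrist force passes 120 N, or if a joint passes its speed limit or range.

## Working session

There is one attempt and no reset: what is moved stays moved. The work goes in short steps, Python scripts to look and compute and a tool call to move; the robot and the scene stay as the last step left them, time stands still between calls to the robot, and variables do not carry over. Pictures are saved under pics/ and viewed, at most 10 in all, crops included, and the job is handed in when it is done.

Besides the shell and the picture viewer there is one more tool, called after "Emit:" as name(argument=value, ...) on one line, values as JSON. move_arm: Moves the arm, as the interface text tells. Its arguments: {"type":"object","properties":{"jaw":{"type":"array","items":{"type":"number"}},"dp":{"type":"array","items":{"type":"array","items":{"type":"number"}}},"turn":{"type":"array","items":{"type":"array","items":{"type":"number"}}},"force":{"type":"number"}},"required":["jaw","dp","turn"]}

```bash
mkdir -p pics; ls; cat > h.py <<'E'
import numpy as np, cv2
from rig import observe, cams, ticket
def K(n):
    c=cams.calibration(n); f=200/np.tan(np.radians(c["vertical_fov"])/2); return c,f
def c2w(n,st=None):
    c,f=K(n)
    if n!="wrist": return np.linalg.inv(np.array(c["view"]))
    T=np.eye(4);T[:3,:3]=np.array(st["tool_rot"]).reshape(3,3);T[:3,3]=st["position"]
    return T@np.array(c["tool_from_camera"])
def ray(n,u,v,st=None):
    c,f=K(n);M=c2w(n,st)
    d=M[:3,:3]@np.array([(u-c["cx"])/f,-(v-c["cy"])/f,-1]);return M[:3,3],d
def at_z(n,u,v,z,st=None):
    o,d=ray(n,u,v,st);return o+d*(z-o[2])/d[2]
def at_d(n,u,v,dep,st=None):
    o,d=ray(n,u,v,st);return o+d*dep
def snap(n,fn=None):
    st=observe();im,dp=cams.get_image(n)
    if fn: cv2.imwrite("pics/"+fn,im[:,:,::-1])
    return st,im,dp
E
python3 - <<'E'
from h import *
np.set_printoptions(precision=4,suppress=True)
for n in ("scene","top"):
    st,im,dp=snap(n,n+".png"); print(n,cams.calibration(n))
    for q in ("driver_grip","stand_hole","selector_slot","controller","small_selector","oil"):
        for r in cams.mark_of(n,q)[:3]:
            u,v=r["location"][0]*640,r["location"][1]*400
            d=dp[min(399,int(v)),min(639,int(u))]
            print(n,q,round(r["p"],2),round(u),round(v),at_d(n,u,v,d))
c=cams.calibration("wrist");print(c);print(observe())
E
```

```text
pics
scene {'vertical_fov': 54.441716640458814, 'cx': 324.77071988344136, 'cy': 204.5084245111404, 'view': array([[-0.8768,  0.4805,  0.0159,  0.5152],
       [-0.3638, -0.6848,  0.6314,  0.1466],
       [ 0.3143,  0.5479,  0.7753, -1.3569],
       [ 0.    ,  0.    ,  0.    ,  1.    ]])}
scene driver_grip 0.72 292 128 [ 0.5459 -0.3003  0.142 ]
scene stand_hole 0.83 309 157 [ 0.5409 -0.1923  0.1057]
scene stand_hole 0.66 351 150 [ 0.3873 -0.1893  0.0726]
scene selector_slot 0.52 260 141 [ 0.6135 -0.4372  0.0101]
scene controller 0.69 362 266 [0.5851 0.1945 0.0598]Traceback (most recent call last):
  File "<stdin>", line 6, in <module>
ValueError: it knows: beaker, controller, dish, driver_grip, driver_tip, objective_can, oil, pen, reagent, selector_slot, slide_box, stand_hole
```

```bash
python3 - <<'E'
from h import *
np.set_printoptions(precision=4,suppress=True)
for n in ("scene","top"):
    st,im,dp=snap(n,n+".png")
    for q in ("driver_grip","driver_tip","stand_hole","selector_slot","controller","oil","pen","reagent"):
        for r in cams.mark_of(n,q)[:3]:
            u,v=r["location"][0]*640,r["location"][1]*400
            d=dp[min(399,int(v)),min(639,int(u))]
            print(n,q,round(r["p"],2),round(u),round(v),at_d(n,u,v,d))
a=cv2.imread("pics/scene.png");b=cv2.imread("pics/top.png")
cv2.imwrite("pics/top2.png",cv2.resize(b,(800,500)));cv2.imwrite("pics/scene2.png",cv2.resize(a,(800,500)))
c=cams.calibration("wrist");print(c);print(cams.calibration("top"));print(observe())
E
```

```text
scene driver_grip 0.69 310 149 [ 0.5377 -0.1927  0.1374]
scene driver_grip 0.67 289 129 [ 0.5531 -0.3034  0.1395]
scene stand_hole 0.85 353 149 [ 0.3792 -0.189   0.0706]
scene stand_hole 0.62 310 156 [ 0.5347 -0.1933  0.1067]
scene selector_slot 0.79 372 262 [0.5613 0.205  0.0764]
scene controller 0.92 361 269 [0.5907 0.2007 0.059 ]
scene oil 0.67 286 189 [ 0.6357 -0.1706  0.0286]
scene oil 0.27 307 147 [ 0.5427 -0.1994  0.1406]
scene pen 0.64 337 225 [0.5527 0.0118 0.0004]
scene reagent 0.56 300 123 [ 0.4511 -0.4441  0.0241]
top driver_grip 0.68 384 212 [ 0.5232 -0.1996  0.1771]
top driver_grip 0.5 416 211 [ 0.5298 -0.3162  0.1573]
top driver_tip 0.72 408 212 [ 0.5313 -0.2974  0.109 ]
top stand_hole 0.68 382 213 [ 0.521  -0.1933  0.163 ]
top stand_hole 0.65 377 250 [ 0.3944 -0.1915  0.0185]
top selector_slot 0.63 269 211 [0.5393 0.2202 0.0771]
top selector_slot 0.3 452 241 [ 0.4238 -0.4553  0.1091]
top controller 0.73 285 210 [0.5438 0.1606 0.0583]
top oil 0.67 374 191 [ 0.6174 -0.1769  0.0594]
top pen 0.45 325 213 [ 0.5367  0.0089 -0.0009]
top reagent 0.61 451 240 [ 0.4261 -0.4515 
[... 446 characters left out ...]
 0.993 , -0.0003,  0.1183, -0.5734],
       [-0.1183,  0.0053,  0.993 , -1.6389],
       [ 0.    ,  0.    ,  0.    ,  1.    ]])}
{'time_s': 1.15, 'q': array([ 63.811 ,  21.8071,  74.336 ,  -0.0016,  83.8592, -12.3367]), 'qvel': array([ 0.0232,  0.0079, -0.0276,  0.0907, -0.0997,  0.0334]), 'joint_efforts': array([  0.0004, -44.8316, -23.1467,  -0.0002,   0.0004,   0.    ]), 'position': array([0.1317, 0.534 , 0.2313]), 'tool_rot': array([[-0.9709,  0.2394,  0.    ],
       [ 0.2394,  0.9709, -0.    ],
       [-0.    , -0.    , -1.    ]]), 'ft_force': array([-0.0454,  0.7397,  1.1055]), 'wrist_torque': array([ 0.0388, -0.0109,  0.0236]), 'gripper_force': 0.0, 'grip_width': 0.08546715783675056}
```

View pics/top2.png

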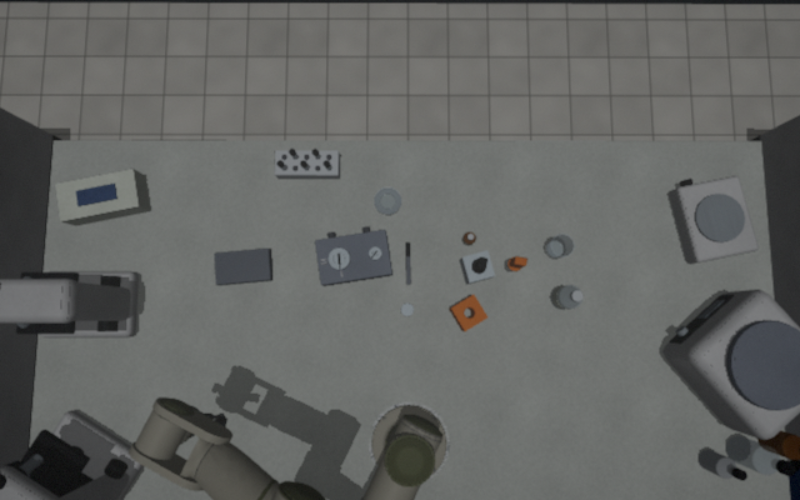

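View pics/scene2.png

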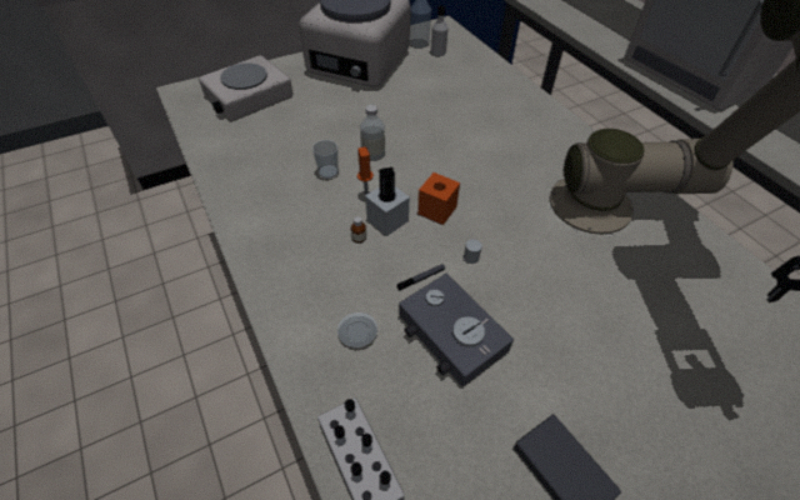

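The black-handled driver in the grey stand is at top (480,266) and scene (387,185) in the enlarged pictures. The orange look-alikes are the driver at top (517,264) and the stand at (468,313), so I'll leave those. The controller is at (354,257). Next I'll go above the stand and confirm from close by.

Emit:
move_arm(jaw=[8.5,8.5,8.5,8.5,8.5,8.5,8.5,8.5,8.5,8.5,8.5,8.5], dp=[[-3.24,-2.07,-0.67],[-3.24,-2.07,-0.67],[-3.24,-2.07,-0.67],[-3.24,-2.07,-0.67],[-3.24,-2.07,-0.67],[-3.24,-2.07,-0.67],[-3.24,-2.07,-0.67],[-3.24,-2.07,-0.67],[-3.24,-2.07,-0.67],[-3.24,-2.07,-0.67],[-3.24,-2.07,-0.67],[-3.24,-2.07,-0.67]], turn=[[0,0,0],[0,0,0],[0,0,0],[0,0,0],[0,0,0],[0,0,0],[0,0,0],[0,0,0],[0,0,0],[0,0,0],[0,0,0],[0,0,0]])

```text
time_s: 2.15
position: [0.4507, 0.198, 0.3123]
tool_rot: [[-0.971, 0.24, 0.0], [0.24, 0.971, 0.0], [-0.0, 0.0, -1.0]]
ft_force: [0.2, 1.2, 0.3]
grip_width: 0.0848
gripper_force: 0.0
```

Emit:
move_arm(jaw=[8.5,8.5,8.5,8.5,8.5,8.5,8.5,8.5,8.5,8.5,8.5,8.5], dp=[[-1.34,-3.02,0],[-1.34,-3.02,0],[-1.34,-3.02,0],[-1.34,-3.02,0],[-1.34,-3.02,0],[-1.34,-3.02,0],[-1.34,-3.02,0],[-1.34,-3.02,0],[-1.34,-3.02,0],[-1.34,-3.02,0],[-1.34,-3.02,0],[-1.34,-3.02,0]], turn=[[0,0,0],[0,0,0],[0,0,0],[0,0,0],[0,0,0],[0,0,0],[0,0,0],[0,0,0],[0,0,0],[0,0,0],[0,0,0],[0,0,0]])

```text
time_s: 3.15
position: [0.519, -0.1923, 0.3118]
tool_rot: [[-0.971, 0.24, 0.0], [0.24, 0.971, -0.0], [-0.0, -0.0, -1.0]]
ft_force: [0.6, 0.4, 0.8]
grip_width: 0.0853
gripper_force: 0.0
```

Emit:
move_arm(jaw=[8.5,8.5,8.5], dp=[[0,0,0],[0,0,0],[0,0,0]], turn=[[0,0,0],[0,0,0],[0,0,0]])

```text
time_s: 3.4
position: [0.519, -0.1903, 0.3116]
tool_rot: [[-0.971, 0.24, -0.0], [0.24, 0.971, 0.0], [0.0, 0.0, -1.0]]
ft_force: [-0.2, 0.2, 0.5]
grip_width: 0.0849
gripper_force: 0.0
```

```bash
python3 - <<'E'
from h import *
np.set_printoptions(precision=4,suppress=True)
st,im,dp=snap("wrist","w1.png");print(st["position"],st["tool_rot"],st["q"])
for q in ("driver_grip","stand_hole"):
    for r in cams.mark_of("wrist",q)[:3]:
        u,v=r["location"][0]*640,r["location"][1]*400
        print(q,round(r["p"],2),round(u),round(v),at_d("wrist",u,v,dp[min(399,int(v)),min(639,int(u))],st))
# handle top: points by height 0.16..0.19
vv,uu=np.mgrid[0:400,0:640];o,_=ray("wrist",0,0,st);c,f=K("wrist");M=c2w("wrist",st)
P=np.stack([(uu-c["cx"])/f,-(vv-c["cy"])/f,-np.ones_like(uu,float)],-1)*dp[...,None]@M[:3,:3].T+M[:3,3]
for a,b in((.165,.19),(.082,.094)):
    m=((P[...,2]>a)&(P[...,2]<b)&(abs(P[...,0]-.525)<.07)&(abs(P[...,1]+.193)<.06)).astype(np.uint8)
    Q=P[m>0][:,:2]; print(len(Q),Q.mean(0) if len(Q) else 0,P[m>0][:,2].mean(), np.percentile(Q,[1,99],axis=0))
    print(cv2.minAreaRect((Q*1000).astype(np.float32)))
E
```

```text
[ 0.519  -0.1903  0.3116] [[-0.9709  0.2395 -0.0002]
 [ 0.2395  0.9709  0.0004]
 [ 0.0003  0.0003 -1.    ]] [ -32.42     19.6651   64.4888    0.0119   95.867  -108.5599]
driver_grip 0.91 303 189 [ 0.516  -0.2032  0.175 ]
driver_grip 0.56 245 278 [ 0.6658 -0.3361  0.029 ]
stand_hole 0.97 300 45 [ 0.3793 -0.1796 -0.0021]
1040 [ 0.5265 -0.2075] 0.17454780779590062 [[ 0.5099 -0.2211]
 [ 0.5453 -0.1947]]
((527.8123168945312, -208.06614685058594), (23.889753341674805, 34.994285583496094), 77.26029205322266)
3162 [ 0.5206 -0.2047] 0.08939515655794497 [[ 0.4831 -0.251 ]
 [ 0.5668 -0.1636]]
((528.7530517578125, -208.51205444335938), (80.37139129638672, 80.55595397949219), 15.138137817382812)
```

View pics/w1.png

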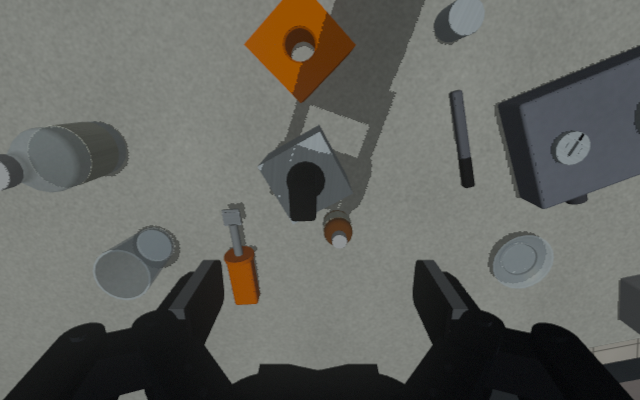

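The enlarged wrist view confirms it. The black driver stands in the grey stand at (305,185). The orange driver at (240,270) and the orange stand at (300,45) are the decoys. I'll grasp the black handle.

Emit:
move_arm(jaw=[6,6,6,6,6,6,6,6], dp=[[-0.65,-0.75,1],[-0.65,-0.75,2],[0,0,3.1],[0,0,3.1],[0,0,3.1],[0,0,3.1],[0,0,2],[0,0,0]], turn=[[0,0,-0.02],[0,0,0],[0,0,0],[0,0,0],[0,0,0],[0,0,0],[0,0,0],[0,0,0]])

```text
time_s: 4.22
position: [0.5267, -0.2064, 0.1341]
tool_rot: [[-0.976, 0.219, -0.006], [0.219, 0.976, 0.004], [0.007, 0.003, -1.0]]
ft_force: [-0.3, -0.4, -0.0]
grip_width: 0.0599
gripper_force: 0.0
```

Emit:
move_arm(jaw=[6,6], dp=[[0,0,1.4],[0,0,0]], turn=[[0,0,0],[0,0,0]])

```text
time_s: 4.38
position: [0.5281, -0.2075, 0.1234]
tool_rot: [[-0.976, 0.219, -0.001], [0.219, 0.976, 0.001], [0.001, 0.0, -1.0]]
ft_force: [-0.8, 0.4, -0.8]
grip_width: 0.0599
gripper_force: 0.0
```

```bash
python3 - <<'E'
from h import *
np.set_printoptions(precision=4,suppress=True)
st,im,dp=snap("wrist","w2.png");print(st["position"],st["tool_rot"],st["q"],st["ft_force"])
vv,uu=np.mgrid[0:400,0:640];c,f=K("wrist");M=c2w("wrist",st)
P=np.stack([(uu-c["cx"])/f,-(vv-c["cy"])/f,-np.ones_like(uu,float)],-1)*dp[...,None]@M[:3,:3].T+M[:3,3]
m=(P[...,2]>.165)&(P[...,2]<.185)&(np.hypot(P[...,0]-.528,P[...,1]+.208)<.024)
Q=P[m][:,:2];print(len(Q));print(cv2.minAreaRect((Q*1000).astype(np.float32)) if len(Q) else 0)
E
```

```text
[ 0.5281 -0.2075  0.1234] [[-0.9757  0.2191 -0.0011]
 [ 0.2191  0.9757  0.0008]
 [ 0.0012  0.0005 -1.    ]] [ -33.4007   29.1942   81.0588    0.0017   69.8231 -110.7424] [-0.8246  0.3892 -0.7741]
5924
((525.0240478515625, -207.4706268310547), (24.137611389160156, 30.639270782470703), 78.11710357666016)
```

View pics/w2.png

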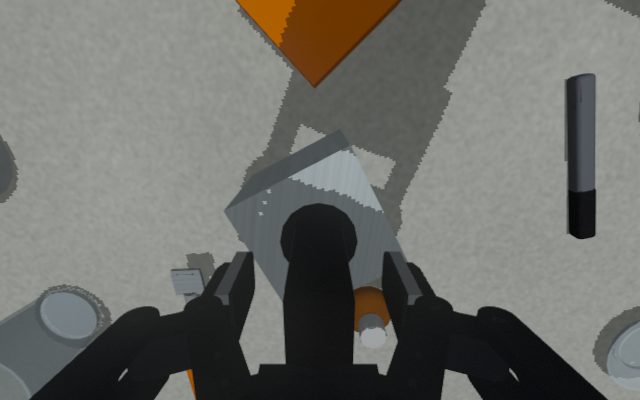

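The handle sits between the fingers, image columns 285–355, with clear space on both sides. I'll close and lift.

Emit:
move_arm(jaw=[0,0,0,0,0,0], dp=[[0,0,0],[0,0,0],[0,0,0],[0,0,0],[0,0,0],[0,0,0]], turn=[[0,0,0],[0,0,0],[0,0,0],[0,0,0],[0,0,0],[0,0,0]], force=90)

```text
time_s: 4.93
position: [0.5287, -0.2084, 0.125]
tool_rot: [[-0.976, 0.22, 0.002], [0.22, 0.976, -0.001], [-0.002, -0.001, -1.0]]
ft_force: [-0.2, 0.8, 6.7]
grip_width: 0.0229
gripper_force: 87.8
```

Emit:
move_arm(jaw=[0,0,0,0,0,0,0,0,0], dp=[[0,0,-1],[0,0,-2],[0,0,-2],[0,0,-2],[0,0,-2],[0,0,-3],[0,0,-3],[0,0,-2],[0,0,0]], turn=[[0,0,0],[0,0,0],[0,0,0],[0,0,0],[0,0,0],[0,0,0],[0,0,0],[0,0,0],[0,0,0]])

```text
time_s: 5.68
position: [0.529, -0.2087, 0.2987]
tool_rot: [[-0.975, 0.22, 0.007], [0.22, 0.976, -0.005], [-0.008, -0.003, -1.0]]
ft_force: [-0.0, -0.4, -0.6]
grip_width: 0.0235
gripper_force: 88.3
```

Emit:
move_arm(jaw=[0,0,0,0,0,0,0,0,0,0,0,0], dp=[[0.3,1.5,0],[0.47,3,0],[0.47,3,0],[0.47,3,0],[0.47,3,0],[0.47,3,0],[0.47,3,0],[0.47,3,0],[0.47,3,0],[0.47,3,0],[0.2,1.5,0],[0,0.5,0]], turn=[[0,0,0],[0,0,0],[0,0,0],[0,0,0],[0,0,0],[0,0,0],[0,0,0],[0,0,0],[0,0,0],[0,0,0],[0,0,0],[0,0,0]])

```text
time_s: 6.68
position: [0.5481, 0.1027, 0.2922]
tool_rot: [[-0.976, 0.217, -0.003], [0.217, 0.976, 0.001], [0.003, -0.0, -1.0]]
ft_force: [0.3, 0.6, -2.1]
grip_width: 0.0232
gripper_force: 88.3
```

Emit:
move_arm(jaw=[0,0,0], dp=[[0,0,0],[0,0,0],[0,0,0]], turn=[[0,0,0],[0,0,0],[0,0,0]])

```text
time_s: 6.93
position: [0.549, 0.0988, 0.2932]
tool_rot: [[-0.975, 0.221, -0.001], [0.221, 0.975, -0.0], [0.001, -0.0, -1.0]]
ft_force: [0.3, 0.1, -1.8]
grip_width: 0.0235
gripper_force: 88.3
```

```bash
python3 - <<'E'
from h import *
np.set_printoptions(precision=4,suppress=True)
st,im,dp=snap("wrist");print(st["position"],st["tool_rot"])
for q in ("selector_slot","driver_tip"):
    for r in cams.mark_of("wrist",q)[:2]:
        u,v=r["location"][0]*640,r["location"][1]*400
        print(q,round(r["p"],2),u,v,at_z("wrist",u,v,.076,st),at_d("wrist",u,v,dp[int(v),int(u)],st))
vv,uu=np.mgrid[0:400,0:640];c,f=K("wrist");M=c2w("wrist",st)
P=np.stack([(uu-c["cx"])/f,-(vv-c["cy"])/f,-np.ones_like(uu,float)],-1)*dp[...,None]@M[:3,:3].T+M[:3,3]
np.savez("w3.npz",P=P,im=im)
for z0,z1,R in((.069,.082,.05),(.052,.066,.2)):
    m=(P[...,2]>z0)&(P[...,2]<z1)&(np.hypot(P[...,0]-.555,P[...,1]-.205)<R)
    Q=(P[m][:,:2]*1000).astype(np.float32);print(len(Q),cv2.minEnclosingCircle(Q),cv2.minAreaRect(Q))
# metric top-down crop at z=.076 around selector
x0,y0=.555,.205;n=500;s=.12/n
gx,gy=np.meshgrid(np.arange(n),np.arange(n));W=np.stack([x0+.06-gy*s,y0+.06-gx*s,np.full(gx.shape,.076)],-1) # up=+x,left=+y
C=(W-M[:3,3])@M[:3,:3];mx=(c["cx"]-f*C[...,0]/C[...,2]).astype(np.float32);my=(c["cy"]+f*C[...,1]/C[...,2]).astype(np.float32)
top=cv2.remap(im,mx,my,cv2.INTER_CUBIC);cv2.imwrite("pics/sel.png",np.hstack([top[:,:,::-1]]));
cv2.imwrite("pics/w3.png",im[:,:,::-1])
E
```

```text
[0.549  0.0988 0.2932] [[-0.9753  0.2211 -0.0011]
 [ 0.2211  0.9753 -0.0002]
 [ 0.001  -0.0005 -1.    ]]
selector_slot 0.9 418.624 152.0 [0.5548 0.2097 0.076 ] [0.5576 0.213  0.0636]
driver_tip 0.89 12.287999999999998 236.68 [ 0.5492 -0.273   0.076 ] [ 0.5591 -0.3229  0.0297]
driver_tip 0.7 318.72 199.8 [0.5843 0.0912 0.076 ] [0.5425 0.1002 0.2099]
2673 ((553.8681030273438, 210.39987182617188), 32.98222732543945) ((554.0625610351562, 209.86524963378906), (64.96849060058594, 64.92399597167969), 80.85748291015625)
17291 ((559.8648071289062, 169.38983154296875), 127.36563110351562) ((560.3363037109375, 168.67489624023438), (139.39573669433594, 219.5723419189453), 8.911528587341309)
```

View pics/w3.png

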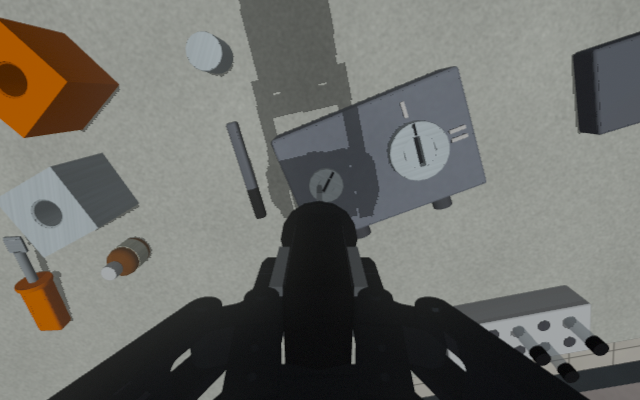

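View pics/sel.png

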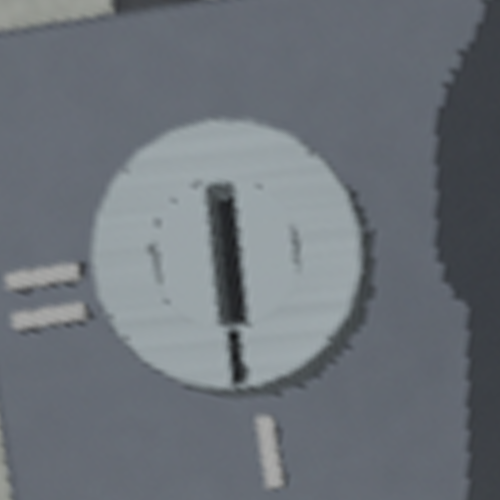

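The wrist view shows the big selector at (419,152), with its slot in the crop running from (220,187) to (233,322) and the pointer near the single bar. In the world it is at (0.554, 0.2105), with the slot 5.5° off world x. The small selector is at (326,184). I'll move above the slot and align the blade.

Emit:
move_arm(jaw=[0,0,0,0,0,0,0,0,0,0,0,0], dp=[[0.2,1.1,0],[0.4,2.2,0],[0.4,2.2,0],[0.4,2.2,0],[0.4,2.2,0],[0.2,1.1,0],[0,0,1],[0,0,2],[0,0,2],[0,0,2],[0,0,0.8],[0,0,0]], turn=[[0,0,0],[0,0,0],[0,0,0],[0,0,0],[0,0,0],[0,0,0],[0,0,-0.08],[0,0,-0.08],[0,0,-0.08],[0,0,-0.08],[0,0,0],[0,0,0]])

```text
time_s: 8.08
position: [0.5533, 0.2112, 0.214]
tool_rot: [[-0.995, -0.095, -0.004], [-0.095, 0.995, -0.001], [0.004, -0.0, -1.0]]
ft_force: [-0.9, -0.6, -2.5]
grip_width: 0.0231
gripper_force: 88.6
```

Emit:
move_arm(jaw=[0,0], dp=[[0,0,0],[0,0,0]], turn=[[0,0,0],[0,0,0]])

```text
time_s: 8.25
position: [0.5545, 0.2115, 0.2172]
tool_rot: [[-0.995, -0.096, 0.002], [-0.096, 0.995, 0.0], [-0.002, 0.0, -1.0]]
ft_force: [0.1, -0.2, -2.4]
grip_width: 0.0227
gripper_force: 88.6
```

```bash
python3 - <<'E'
from h import *
np.set_printoptions(precision=4,suppress=True)
st,im,dp=snap("scene");p=np.array(st["position"]);R=np.array(st["tool_rot"]);print(p,R,np.degrees(np.arctan2(R[1,0],R[0,0])))
tip=p+R@[0,0,.107];print("tip pred",tip)
for r in cams.mark_of("scene","driver_tip")[:2]:
    u,v=r["location"][0]*640,r["location"][1]*400;print(r["p"],u,v,at_z("scene",u,v,tip[2]))
def pr(X):
    c,f=K("scene");q=np.array(c["view"])@np.r_[X,1];return c["cx"]-f*q[0]/q[2],c["cy"]+f*q[1]/q[2]
print("pred px tip",pr(tip),"slot",pr([.554,.2105,.076]))
for r in cams.mark_of("scene","selector_slot")[:2]: print("slot",r["p"],r["location"][0]*640,r["location"][1]*400,at_z("scene",r["location"][0]*640,r["location"][1]*400,.076))
u,v=map(int,pr(tip));cr=im[v-50:v+50,u-65:u+65,::-1];cv2.imwrite("pics/s4.png",cv2.resize(cr,None,fx=6,fy=6,interpolation=cv2.INTER_CUBIC));print(u,v)
E
```

```text
[0.5545 0.2115 0.2172] [[-0.9953 -0.0964  0.0024]
 [-0.0964  0.9953  0.0004]
 [-0.0025  0.0002 -1.    ]] -174.46940300517545
tip pred [0.5547 0.2115 0.1102]
0.82 284.608 149.67999999999998 [ 0.5954 -0.2524  0.1102]
0.7 379.328 258.32 [0.5534 0.2193 0.1102]
pred px tip (np.float64(377.167362958837), np.float64(256.20686720782805)) slot (np.float64(375.6008568483255), np.float64(262.7547562614272))
slot 0.82 372.672 263.12 [0.5613 0.2078 0.076 ]
slot 0.64 451.008 380.79999999999995 [0.5721 0.5288 0.076 ]
377 256
```

View pics/s4.png

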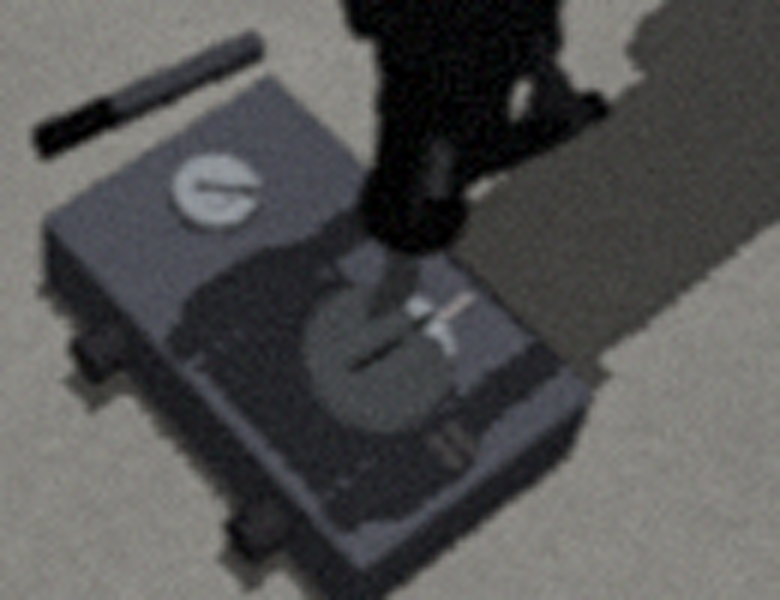

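The blade hangs just above the slot: the tip is at about (385,310) in the crop and the disc centre at (378,355), both within 1–2 px of prediction. I'll shift 1 mm and lower it.

Emit:
move_arm(jaw=[0,0,0,0,0], dp=[[0,-0.1,1],[0,0,1.2],[0,0,0.8],[0,0,0],[0,0,0]], turn=[[0,0,0],[0,0,0],[0,0,0],[0,0,0],[0,0,0]])

```text
time_s: 8.82
position: [0.5539, 0.2104, 0.1854]
tool_rot: [[-0.995, -0.098, -0.001], [-0.098, 0.995, -0.0], [0.001, -0.0, -1.0]]
ft_force: [0.5, 0.0, -2.5]
grip_width: 0.0231
gripper_force: 88.6
```

Emit:
move_arm(jaw=[0,0,0,0], dp=[[0,0,0.3],[0,0,0.3],[0,0,0.2],[0,0,0]], turn=[[0,0,0],[0,0,0],[0,0,0],[0,0,0]])

```text
time_s: 9.15
position: [0.5539, 0.2104, 0.1774]
tool_rot: [[-0.995, -0.098, -0.001], [-0.098, 0.995, -0.0], [0.001, -0.0, -1.0]]
ft_force: [0.2, 0.3, -2.5]
grip_width: 0.023
gripper_force: 88.6
```

Emit:
move_arm(jaw=[0,0,0,0,0], dp=[[0,0,0.2],[0,0,0.2],[0,0,0.1],[0,0,0],[0,0,0]], turn=[[0,0,0],[0,0,0],[0,0,0],[0,0,0],[0,0,0]])

```text
time_s: 9.57
position: [0.554, 0.2104, 0.1727]
tool_rot: [[-0.995, -0.098, -0.0], [-0.098, 0.995, -0.0], [0.0, -0.0, -1.0]]
ft_force: [-0.2, -0.7, -1.6]
grip_width: 0.0229
gripper_force: 88.6
```

Emit:
move_arm(jaw=[0,0,0,0,0,0,0,0,0,0,0,0], dp=[[0,0,0],[0,0,0],[0,0,0],[0,0,0],[0,0,0],[0,0,0],[0,0,0],[0,0,0],[0,0,0],[0,0,0],[0,0,0],[0,0,0]], turn=[[0,0,0.05],[0,0,0.05],[0,0,0.08],[0,0,0.08],[0,0,0.08],[0,0,0.08],[0,0,0.08],[0,0,0.08],[0,0,0.08],[0,0,0.08],[0,0,0.08],[0,0,0.08]])

```text
time_s: 10.57
position: [0.554, 0.2111, 0.1729]
tool_rot: [[-0.693, 0.721, 0.0], [0.721, 0.693, 0.002], [0.001, 0.001, -1.0]]
ft_force: [-0.3, 3.1, -2.8]
grip_width: 0.023
gripper_force: 88.6
```

Emit:
move_arm(jaw=[0,0,0,0,0,0,0,0,0], dp=[[0,0,0],[0,0,0],[0,0,0],[0,0,0],[0,0,0],[0,0,0],[0,0,0],[0,0,0],[0,0,0]], turn=[[0,0,0.08],[0,0,0.08],[0,0,0.08],[0,0,0.08],[0,0,0.08],[0,0,0.08],[0,0,0.08],[0,0,0],[0,0,0]])

```text
time_s: 11.32
position: [0.5544, 0.2109, 0.173]
tool_rot: [[-0.21, 0.978, 0.001], [0.978, 0.21, 0.001], [0.001, 0.001, -1.0]]
ft_force: [2.2, 2.7, -2.8]
grip_width: 0.0231
gripper_force: 88.6
```

```bash
python3 - <<'E'
from h import *
st=observe();R=np.array(st["tool_rot"]);print(st["position"],np.degrees(np.arctan2(R[1,0],R[0,0])),st["wrist_torque"],st["ft_force"],st["q"])
E
```

```text
[0.55435953 0.21085001 0.17297131] 102.12545141454328 [ 0.77156994 -0.47765232  0.05325135] [ 2.17200093  2.74719406 -2.80196611] [ 9.38072197e+00  2.86736905e+01  7.28249084e+01  3.93040622e-02
  7.84179976e+01 -2.75256689e+00]
```

Emit:
move_arm(jaw=[0,0,0,0,0,0], dp=[[0,0,0],[0,0,0],[0,0,0],[0,0,0],[0,0,0],[0,0,0]], turn=[[0,0,0.05],[0,0,0.05],[0,0,0.05],[0,0,0.03],[0,0,0],[0,0,0]])

```text
time_s: 11.82
position: [0.5544, 0.2107, 0.173]
tool_rot: [[-0.032, 0.999, 0.001], [1.0, 0.032, 0.001], [0.001, 0.001, -1.0]]
ft_force: [3.4, 4.1, -2.0]
grip_width: 0.0229
gripper_force: 88.6
```

```bash
python3 - <<'E'
from h import *
st=observe();R=np.array(st["tool_rot"]);print(st["position"],np.degrees(np.arctan2(R[1,0],R[0,0])),st["wrist_torque"],st["ft_force"])
E
```

```text
[0.55437802 0.21068624 0.17298093] 91.8103992051574 [ 1.15654195 -0.60266313  0.07156963] [ 3.37512239  4.11420047 -1.95782205]
```

Not yet pressing against the stop, so I'll turn a little further.

Emit:
move_arm(jaw=[0,0,0,0,0], dp=[[0,0,0],[0,0,0],[0,0,0],[0,0,0],[0,0,0]], turn=[[0,0,0.03],[0,0,0.03],[0,0,0.03],[0,0,0],[0,0,0]])

```text
time_s: 12.23
position: [0.5544, 0.2108, 0.173]
tool_rot: [[0.058, 0.998, 0.001], [0.998, -0.058, 0.001], [0.001, 0.001, -1.0]]
ft_force: [2.3, 4.6, -1.9]
grip_width: 0.0232
gripper_force: 88.7
```

```bash
python3 - <<'E'
from h import *
st=observe();R=np.array(st["tool_rot"]);print(st["position"],np.degrees(np.arctan2(R[1,0],R[0,0])),st["wrist_torque"],st["ft_force"])
E
```

```text
[0.55438433 0.2108051  0.17296962] 86.6766415534732 [ 1.19872046 -0.71203497  0.46219657] [ 2.34428235  4.58573389 -1.9073484 ]
```

The wrist torque of 0.46 N m, against 0.08 of friction, shows it is at the stop. I'll ease back to the middle of the play and lift out.

Emit:
move_arm(jaw=[0,0,0,0,0,0,0,0,0,0,0,0], dp=[[0,0,0],[0,0,0],[0,0,0],[0,0,-0.5],[0,0,-1],[0,0,-2],[0,0,-2],[0,0,-2],[0,0,-2],[0,0,-2],[0,0,-1.5],[0,0,0]], turn=[[0,0,-0.08],[0,0,-0.08],[0,0,0],[0,0,0],[0,0,0],[0,0,0],[0,0,0],[0,0,0],[0,0,0],[0,0,0],[0,0,0],[0,0,0]])

```text
time_s: 13.23
position: [0.5544, 0.2104, 0.3069]
tool_rot: [[-0.098, 0.995, 0.006], [0.995, 0.098, 0.001], [0.0, 0.006, -1.0]]
ft_force: [-0.2, 0.5, -1.6]
grip_width: 0.0233
gripper_force: 89.1
```

```bash
python3 - <<'E'
from h import *
st=observe();R=np.array(st["tool_rot"]);a=np.arctan2(R[1,0],R[0,0]);print(st["position"],R,np.degrees(a),st["q"])
d=np.array([.545,-.08,.30])-st["position"];print("to view pose, tool cm",R.T@d*100)
E
```

```text
[0.5543971  0.21035274 0.30692159] [[-9.77438997e-02  9.95192960e-01  6.09115835e-03]
 [ 9.95211601e-01  9.77420671e-02  5.98543212e-04]
 [ 3.03582996e-07  6.12049540e-03 -9.99981270e-01]] 95.60926892857084 [ 9.35896550e+00  2.39949514e+01  5.85109982e+01 -2.30955690e-02
  9.71441186e+01  3.74675435e+00]
to view pose, tool cm [-28.80439037  -3.7773967    0.66904345]
```

Emit:
move_arm(jaw=[0,0,0,0,0,0,0,0,0,0,0,0], dp=[[0,0,0],[0,0,0],[0,0,0],[0,0,0],[0,0,0],[0,0,0],[0,0,0],[0,0,0],[0,0,0],[0,0,0],[0,0,0],[0,0,0]], turn=[[0,0,-0.104],[0,0,-0.104],[0,0,-0.104],[0,0,-0.104],[0,0,-0.104],[0,0,-0.104],[0,0,-0.104],[0,0,-0.104],[0,0,-0.104],[0,0,-0.104],[0,0,-0.104],[0,0,-0.104]])

```text
time_s: 14.23
position: [0.5535, 0.2102, 0.302]
tool_rot: [[-0.976, 0.218, -0.002], [0.218, 0.976, -0.001], [0.002, -0.001, -1.0]]
ft_force: [-0.3, 0.2, -3.0]
grip_width: 0.023
gripper_force: 88.8
```

Emit:
move_arm(jaw=[0,0,0,0,0,0,0,0], dp=[[-0.3,-1.5,0],[-0.5,-3,0],[-0.5,-3,0],[-0.4,-2,0],[-0.3,-1.5,0],[0,0,0],[0,0,0],[0,0,0]], turn=[[0,0,0],[0,0,0],[0,0,0],[0,0,0],[0,0,0],[0,0,0],[0,0,0],[0,0,0]])

```text
time_s: 14.9
position: [0.5488, 0.0992, 0.3024]
tool_rot: [[-0.975, 0.222, -0.001], [0.222, 0.975, 0.0], [0.001, -0.0, -1.0]]
ft_force: [0.4, 1.1, -1.3]
grip_width: 0.023
gripper_force: 89.0
```

```bash
python3 - <<'E'
from h import *
np.set_printoptions(precision=4,suppress=True)
st,im,dp=snap("wrist","w5.png");R=np.array(st["tool_rot"]);print(st["position"],R,np.degrees(np.arctan2(R[1,0],R[0,0])))
for r in cams.mark_of("wrist","stand_hole")[:3]:
    u,v=r["location"][0]*640,r["location"][1]*400
    p=at_z("wrist",u,v,.09,st);print(r["p"],u,v,p,"tool cm",(R.T@(p-st["position"]))*100)
c,f=K("wrist");M=c2w("wrist",st);vv,uu=np.mgrid[0:400,0:640]
P=np.stack([(uu-c["cx"])/f,-(vv-c["cy"])/f,-np.ones_like(uu,float)],-1)*dp[...,None]@M[:3,:3].T+M[:3,3]
m=(abs(P[...,2]-.09)<.007)&(np.hypot(P[...,0]-.529,P[...,1]+.208)<.07)
Q=(P[m][:,:2]*1000).astype(np.float32);print(len(Q),cv2.minAreaRect(Q))
E
```

```text
[0.5488 0.0992 0.3024] [[-0.975   0.2221 -0.0009]
 [ 0.2221  0.975   0.0002]
 [ 0.0009 -0.     -1.    ]] 167.17001685444302
0.83 51.007999999999996 210.8 [ 0.5281 -0.2083  0.09  ] tool cm [ -4.8249 -30.4428  21.2398]
4470 ((528.9373168945312, -208.3234405517578), (80.18144226074219, 83.43346405029297), 15.140140533447266)
```

View pics/w5.png

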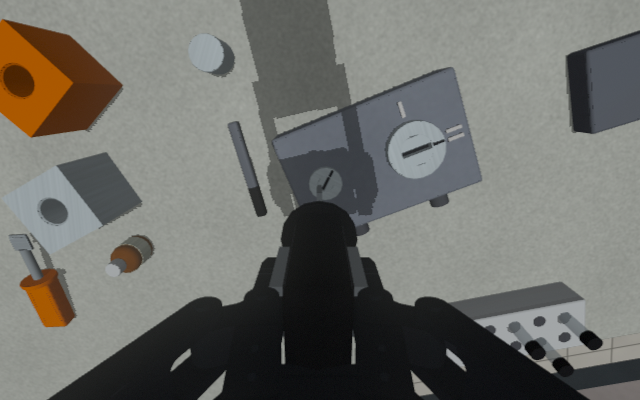

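The selector's pointer line, near (440,143), is now at the double bar. The stand hole is at (51,211), which is world (0.5285, −0.2083). I'll carry the driver back.

Emit:
move_arm(jaw=[0,0,0,0,0,0,0,0,0,0,0,0], dp=[[-0.25,-1.5,0],[-0.47,-3,0],[-0.47,-3,0],[-0.47,-3,0],[-0.47,-3,0],[-0.47,-3,0],[-0.47,-3,0],[-0.47,-3,0],[-0.47,-3,0],[-0.47,-3,0],[-0.37,-1.95,0],[0,0,0]], turn=[[0,0,0],[0,0,0],[0,0,0],[0,0,0],[0,0,0],[0,0,0],[0,0,0],[0,0,0],[0,0,0],[0,0,0],[0,0,0],[0,0,0]])

```text
time_s: 16.0
position: [0.5287, -0.2119, 0.3019]
tool_rot: [[-0.974, 0.225, -0.001], [0.225, 0.974, -0.0], [0.001, -0.001, -1.0]]
ft_force: [-0.6, 0.8, -2.7]
grip_width: 0.0232
gripper_force: 89.1
```

Emit:
move_arm(jaw=[0,0,0,0], dp=[[0,0,2],[0,0,2],[0,0,2],[0,0,0]], turn=[[0,0,0],[0,0,0],[0,0,0],[0,0,0]])

```text
time_s: 16.33
position: [0.5279, -0.207, 0.239]
tool_rot: [[-0.975, 0.221, -0.006], [0.221, 0.975, 0.004], [0.007, 0.003, -1.0]]
ft_force: [0.7, -0.3, -2.3]
grip_width: 0.0227
gripper_force: 88.9
```

Emit:
move_arm(jaw=[0,0], dp=[[0,0,0],[0,0,0]], turn=[[0,0,0],[0,0,0]])

```text
time_s: 16.5
position: [0.5294, -0.2086, 0.2441]
tool_rot: [[-0.975, 0.221, 0.002], [0.221, 0.975, -0.001], [-0.002, -0.001, -1.0]]
ft_force: [0.9, 0.5, -2.4]
grip_width: 0.0229
gripper_force: 88.9
```

Emit:
move_arm(jaw=[0,0,0,0,0,0], dp=[[0,0,1],[0,0,1.5],[0,0,1.5],[0,0,1.5],[0,0,1],[0,0,0]], turn=[[0,0,0],[0,0,0],[0,0,0],[0,0,0],[0,0,0],[0,0,0]])

```text
time_s: 17.0
position: [0.5286, -0.2086, 0.1769]
tool_rot: [[-0.975, 0.222, -0.001], [0.222, 0.975, 0.001], [0.002, 0.001, -1.0]]
ft_force: [0.4, 0.6, -2.2]
grip_width: 0.0225
gripper_force: 88.9
```

Emit:
move_arm(jaw=[0,0,0,0,0,0], dp=[[0,0,1],[0,0,1.5],[0,0,1.2],[0,0,0.7],[0,0,0.5],[0,0,0]], turn=[[0,0,0],[0,0,0],[0,0,0],[0,0,0],[0,0,0],[0,0,0]])

```text
time_s: 17.5
position: [0.5288, -0.2089, 0.1284]
tool_rot: [[-0.975, 0.222, -0.0], [0.222, 0.975, 0.0], [0.0, 0.0, -1.0]]
ft_force: [0.6, 0.2, -2.2]
grip_width: 0.0229
gripper_force: 88.9
```

Emit:
move_arm(jaw=[0,0], dp=[[0,0,0.2],[0,0,0]], turn=[[0,0,0],[0,0,0]])

```text
time_s: 17.67
position: [0.5291, -0.2091, 0.1272]
tool_rot: [[-0.975, 0.222, 0.001], [0.222, 0.975, -0.001], [-0.001, -0.0, -1.0]]
ft_force: [-0.9, -0.6, -1.1]
grip_width: 0.0228
gripper_force: 88.9
```

Emit:
move_arm(jaw=[0,0,0], dp=[[0,0,0.15],[0,0,0.05],[0,0,0]], turn=[[0,0,0],[0,0,0],[0,0,0]])

```text
time_s: 17.92
position: [0.5289, -0.209, 0.1251]
tool_rot: [[-0.975, 0.222, 0.001], [0.222, 0.975, -0.0], [-0.001, -0.0, -1.0]]
ft_force: [1.1, 0.0, -1.7]
grip_width: 0.0231
gripper_force: 89.2
```

Emit:
move_arm(jaw=[3,4,5,6,6,6], dp=[[0,0,0],[0,0,0],[0,0,0],[0,0,0],[0,0,0],[0,0,0]], turn=[[0,0,0],[0,0,0],[0,0,0],[0,0,0],[0,0,0],[0,0,0]])

```text
time_s: 18.42
position: [0.5288, -0.209, 0.1248]
tool_rot: [[-0.975, 0.222, 0.0], [0.222, 0.975, -0.0], [-0.0, -0.0, -1.0]]
ft_force: [-0.2, 0.3, 0.3]
grip_width: 0.0601
gripper_force: 0.0
```

Emit:
move_arm(jaw=[6,6,6,6,6,6,6,6,6,6,6], dp=[[0,0,-1],[0,0,-2],[0,0,-2],[0,0,-2],[0,0,-3],[0,0,-3],[0,0,-3],[0,0,-2.5],[0,0,0],[0,0,0],[0,0,0]], turn=[[0,0,0],[0,0,0],[0,0,0],[0,0,0],[0,0,0],[0,0,0],[0,0,0],[0,0,0],[0,0,0],[0,0,0],[0,0,0]])

```text
time_s: 19.33
position: [0.5285, -0.2088, 0.3092]
tool_rot: [[-0.975, 0.222, -0.001], [0.222, 0.975, 0.001], [0.001, 0.0, -1.0]]
ft_force: [-0.5, 1.1, -0.2]
grip_width: 0.0599
gripper_force: 0.0
```

```bash
python3 - <<'E'
from h import *
np.set_printoptions(precision=4,suppress=True)
st,im,dp=snap("wrist","w6.png");print(st["position"])
c,f=K("wrist");M=c2w("wrist",st);vv,uu=np.mgrid[0:400,0:640]
P=np.stack([(uu-c["cx"])/f,-(vv-c["cy"])/f,-np.ones_like(uu,float)],-1)*dp[...,None]@M[:3,:3].T+M[:3,3]
m=(P[...,2]>.165)&(P[...,2]<.2)&(np.hypot(P[...,0]-.529,P[...,1]+.208)<.035)
Q=(P[m][:,:2]*1000).astype(np.float32);print(len(Q),cv2.minAreaRect(Q),np.median(P[m][:,2]))
E
```

```text
[ 0.5285 -0.2088  0.3092]
1093 ((528.530029296875, -209.75320434570312), (23.75446891784668, 36.10114288330078), 76.60978698730469) 0.17508449824837474
```

View pics/w6.png

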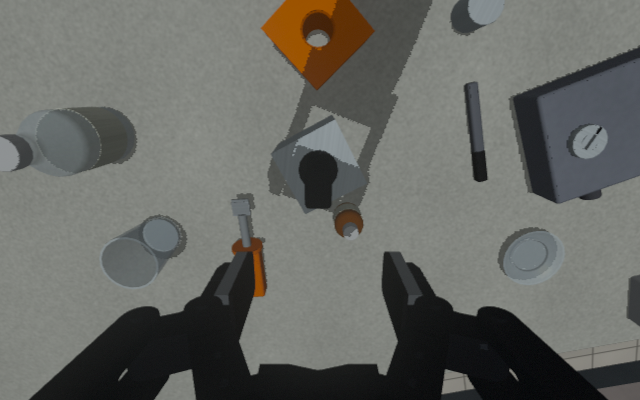

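The driver stands upright in the grey stand at (318,175), its top at z = 0.175 m. That matches the seated height measured at the start, and everything else is undisturbed.

```bash
python3 -c "
from rig import ticket;print(ticket.close_job())"
```

```text
the job is handed in; nothing more can be done
None
```

The larger selector is on the double bar, turned to its stop with the screwdriver; the screwdriver is back upright in its grey stand, and the job is handed in (no verdict was returned).

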